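Lock two keyed kit trays into the bench dock

ROBOT

A 6-joint arm with a two-finger parallel gripper is mounted at the origin on the work surface. World frame = base frame: x ahead of the robot, y to its left, z up, the work surface at z = 0. Lengths are in mm, angles in rad, forces in N, time in s.
With the tool pointing down it reaches from about 400 to 925 mm from the base axis. Payload 12.5 kg.
Tool frame: the origin (TCP) lies on the mounting face of the last link; the fingertips stand 190 mm ahead of it and the grasp point (between the pads) lies 171 mm ahead of it; x points along the fingers, y is the direction in which the jaws open and shut, and the axes are right-handed (so a half turn about x gives the same grasp; the last joint's range is limited). The gripper opens to 95 mm and grips with 3 to 60 N. Pads are 20 mm wide; open, the fingers measure 119 mm over their backs; the gripper's body (75 mm by 180 mm) begins 59 mm behind the grasp point.
Start: joints at [1.23, 0.491, 1.559, -0, 1.092, -0.106], TCP at [145.381, 607.856, 404.761] pointing down, gripper open.
Joint ranges: [-3.1, 3.1], [-0.84, 2.19], [0.05, 2.79], [-1.13, 4.28], [0.06, 2.93], [-2.69, 2.69]. Speed limits (rad/s): [2.22, 2.22, 2.79, 3.14, 3.14, 3.14].

INTERFACE

Orientations are given as [roll, pitch, yaw] about the fixed x, y, z axes, in that order (R = Rz(yaw) Ry(pitch) Rx(roll)).
In Python, from cell import env, eyes gives the robot as it stands. The module is installed in compiled form; this text tells all that it offers.
- The arm moves only by the tool jog_arm, never from a script. Its argument "deltas" is one flat list of numbers, 7 for each row, row after row: the shift along the tool's x, y, z in mm, then the turn, a rotation vector about the tool's x, y, z in rad, then the opening, from 0 (shut) to 1 (fully open). A call has 1 to 10 rows; each row shifts and turns the pose as measured when the row begins, along the tool's axes as they then stand; what a row does not reach is not made up. A row lasts 1/8 s, in which the tool goes at most 62.5 mm and 10.7 degrees, less where a joint would pass 70% of its speed; a pose out of reach is approached as far as the arm can. A call is refused whole if a number of a shift passes 62.5 or a number of a turn 0.188, either way. A call with a gripper value outside its range is refused whole. The fingers move at their own pace and stop on an object; the grip force is fixed at half the most. Time passes only in rows, so rows that do not move let the fingers close. It gives the time, the measured TCP pose, the force and the opening at its end, in the units of the state.
- env.state(): the state, without advancing time (a new reading comes with each control period).
- eyes.read_camera(name): name is "side" or "top"; returns a dict with "image" (400x640x3 uint8, red, green, blue), "fovy" (degrees; the focal length in pixels is half the picture's height over the tangent of half this angle, whatever the lens; pixels are square), "cx", "cy" (the principal point, pixels), "world_from_camera" (4x4, takes a point from camera to world coordinates). Camera axes: x right, y up, looking along -z (the intrinsics and any distortion apply to the point x, -y, -z); pixel columns grow to the right and rows downward; lengths in mm; the calibration is good to about 2 mm. A picture is of the moment at which its call begins. There is no depth.
- env.job_done(): hands the job in, once; it reports no verdict.
The state is a dict: "t": time; "joints": joint angles; "qvel": joint speeds; "tau": joint torques, N m; "eef_pos": TCP position; "tcp_rot": TCP orientation; "ft_force": force on the tool from outside, world axes, zero at the start; "moment": the same for the moment, N m; "opening": opening from 0.0 (shut) to 1.0 (fully open).
Only numpy, scipy, OpenCV 4.12 (cv2) and the standard library are available. Lean on these libraries where they do the work, as an engineer would, in place of code of your own. Each camera call takes 0.05 s, during which the arm holds its last target.

TASK

The green kit tray has been left riding on its lugs at the mouth of the bench dock. Slide it along the runners towards the blue stop until its three lugs drop into the notches and it sits fully home, then stack the yellow tray on it, facing the same way, with its lugs dropped into the green tray's notches so that it too is fully home. Keep both trays upright so that nothing spills, and leave the other things on the bench where they are.

Things in the scene. Friction and masses are not known exactly. Their poses are not given: they have to be found in the camera images.
- dock: Fixed tray dock: grey plate 330 x 150 x 10 mm, two aluminium guide cheeks along its long sides (102 mm apart inside, 43 mm high, flared tops), blue end stop 40 mm high. Origin: centre of the plate's underside, on the bench. x runs along the guides towards the blue stop (the way trays slide), y across, z up.
- dock_runner (a point): Point above the dock's origin, level with the tops (24 mm above the bench) of its three black runners along x: one in the middle, two at the sides. Each has one notch 21 mm long, 14 mm deep. The runners are an adjustable insert, not tracked: a tray drops home with its middle anywhere from 10 to 45 mm beyond this point towards the stop, to be found by sliding.
- green_mid (a point): Middle of the green acrylic kit tray, 30 mm above its lugs' feet; x along it, z up. Tray 150 mm long, 96 mm wide below, 121 mm over its flared top; 0.4 to 0.85 kg. Under its floor three lugs 16 (x) x 12 x 7 mm high: one at x +45, y 0; two at x -40, y +-41 mm. At the start the lugs ride on the dock's runners (this point 54 mm above the bench), x as the dock's; home it is 7 mm lower.
- green_rear (a point): Point on the green tray's flat rear (-x) end wall, 75 mm behind its middle, 20 mm above the lugs' feet; the wall spans 88 mm across and 7 to 42 mm above the lugs' feet. A good place to push towards +x; pushed hard when already home, or pushed high up, the tray tips.
- green_top (a point): Middle of the green tray's top, 50 mm above its lugs' feet, level with the tops of its own three runners. Their notches, 21 mm long and 8 mm deep, lie at x +45 (middle runner) and x -40 mm (side runners, y +-41). Guide cheeks 102 mm apart at the sides rise 12 mm higher, then flare out to 21 mm higher.
- yellow_mid (a point): Middle of the yellow kit tray, 30 mm above its lugs' feet; x along it, z up. 150 x 96 mm, rim 45 mm above the lugs' feet; 0.4 to 0.8 kg. Same lugs as the green tray, so it fits only with its x the way of the green's x. Starts on the bench, x within 0.5 rad of straight ahead of the robot. Home, this point is 43 mm above the green's middle point; riding on its lugs, 50 mm.
- yellow_handle (a point): Middle of the grip of the yellow tray's handle: an upright fin along tray x, 80 mm long, 18 mm thick, its top 80 mm above the lugs' feet (35 mm above the rim). This point is on the tray's middle, 68 mm above the lugs' feet, 12 mm below the fin's top. Grasp across the thickness (tray y) from above.
- yellow_rear (a point): Point on the yellow tray's flat rear (-x) end wall, 75 mm behind its middle, 20 mm above the lugs' feet; the wall is 88 mm wide and reaches 45 mm above the lugs' feet. A good place to push towards +x.
- orange_tray: Bystander: plain orange tray without lugs or handle, 150 x 96 x 38 mm, origin under its centre
- spool: Bystander: grey spool, 60 mm diameter, 40 mm high, origin under its centre
- screwdriver: Bystander: red-handled screwdriver, 190 mm long, lying
- flux: Bystander: amber bottle, 56 mm diameter, 120 mm high, origin under its centre
- mug: Bystander: blue mug, 80 mm diameter, 90 mm high, origin under its centre

How it is judged (in metres and radians):
On the way, in this order (a step that is already met when the one before it is completed fails the run):
1. the green tray is home in the dock, all three lugs in the notches (z of green_mid in the frame of dock between 0.04 and 0.0495 m and y of green_mid in the frame of dock between -0.008 and 0.008 m and x of green_mid in the frame of dock between -0.01 and 0.08 m and angle between green_mid's own z axis and vertical below 0.03 rad and angle between the x axis of green_mid and the x axis of dock, either way round below 0.06 rad), for 0.2 s.
2. the yellow tray is home on the green tray (z of yellow_mid in the frame of green_mid between 0.036 and 0.0455 m and y of yellow_mid in the frame of green_mid between -0.008 and 0.008 m and x of yellow_mid in the frame of green_mid between -0.006 and 0.006 m and angle between yellow_mid's own z axis and vertical below 0.03 rad and angle between the x axis of yellow_mid and the x axis of green_mid, either way round below 0.06 rad), for 0.2 s.
At the end, for the whole second after the job is handed in: Green tray home in the dock: level within 0.03 rad and down within 2.5 mm of fully seated, between the guides. Yellow tray home on the green tray: within 6 mm along and 8 mm across, 0.06 rad in yaw, level within 0.03 rad and down within 2.5 mm of fully seated, facing the same way. Both at rest (all of step 1 and all of step 2 and linear speed of each of green_tray, yellow_tray below 0.02 m/s); the robot touches nothing.
It fails at once if a kit tray is tipped by more than 0.35 rad (its contents spill) (angle between any of green_mid, yellow_mid's own z axis and vertical above 0.35 rad).
It fails at once if the orange tray, spool, screwdriver, flux bottle or mug is moved by more than 40 mm (distance of any of orange_tray, spool, screwdriver, flux, mug from where it was at the start of the episode above 0.04 m).
It also fails if it takes over 67 s, if anything falls off the work surface, if the arm or the gripper's body presses on something with over 40 N, if the wrist force passes 120 N, or if a joint passes its speed limit or range.

## Working session

There is one attempt and no reset: what is moved stays moved. The work goes in short steps, Python scripts to look and compute and a tool call to move; the robot and the scene stay as the last step left them, time stands still between calls to the robot, and variables do not carry over. Pictures are saved under pics/ and viewed, and the job is handed in when it is done.

Besides the shell and the picture viewer there is one more tool, called after "Request:" as name(argument=value, ...) on one line, values as JSON. jog_arm: Moves the arm, as the interface text tells. Its arguments: {"type":"object","properties":{"deltas":{"type":"array","items":{"type":"number"}}},"required":["deltas"]}

```bash
mkdir -p pics
cat > h.py <<'E'
from cell import env, eyes
import numpy as np, cv2
np.set_printoptions(precision=3,suppress=True)
def cam(n):
    return eyes.read_camera(n)
def save(c,f): cv2.imwrite(f,cv2.cvtColor(c["image"],cv2.COLOR_RGB2BGR))
def foc(c): return c["image"].shape[0]/2/np.tan(np.radians(c["fovy"])/2)
def proj(c,P):
    P=np.atleast_2d(P).astype(float);T=np.linalg.inv(np.array(c["world_from_camera"]))
    p=P@T[:3,:3].T+T[:3,3]; f=foc(c)
    return np.c_[c["cx"]+f*p[:,0]/-p[:,2], c["cy"]-f*p[:,1]/-p[:,2]]
def back(c,uv,z):
    uv=np.atleast_2d(uv).astype(float);T=np.array(c["world_from_camera"]);f=foc(c)
    d=np.c_[(uv[:,0]-c["cx"])/f,-(uv[:,1]-c["cy"])/f,-np.ones(len(uv))]@T[:3,:3].T
    o=T[:3,3]; return o+d*((z-o[2])/d[:,2])[:,None]
E
python3 - <<'E'
from h import *
for n in("side","top"):
    c=cam(n);save(c,f"pics/{n}0.png");print({k:v for k,v in c.items() if k!="image"})
print(env.state())
E
```

```text
{'fovy': 49.421724124967085, 'cx': 317.7849950291048, 'cy': 202.01271434213368, 'world_from_camera': array([[   0.899,    0.315,   -0.303,  161.79 ],
       [  -0.437,    0.632,   -0.64 , -838.956],
       [  -0.01 ,    0.708,    0.706,  982.383],
       [   0.   ,    0.   ,    0.   ,    1.   ]])}
{'fovy': 46.870702613907305, 'cx': 322.40495605879215, 'cy': 199.08798987956422, 'world_from_camera': array([[   0.012,    0.983,   -0.186,  283.088],
       [  -1.   ,    0.009,   -0.017,  -18.333],
       [  -0.015,    0.186,    0.982, 1473.554],
       [   0.   ,    0.   ,    0.   ,    1.   ]])}
{'t': 0.1, 'joints': array([ 1.23 ,  0.491,  1.559, -0.   ,  1.092, -0.106]), 'qvel': array([ 0.001, -0.   , -0.003, -0.001,  0.001, -0.001]), 'tau': array([  0.002, -61.362, -25.861,   0.069,   0.047,  -0.   ]), 'eef_pos': array([145.374, 607.822, 404.233]), 'tcp_rot': array([-1.651,  1.57 , -1.886]), 'ft_force': array([-0.008,  0.276,  0.256]), 'moment': array([0.007, 0.   , 0.005]), 'opening': 0.9989655955426432}
```

View pics/side0.png

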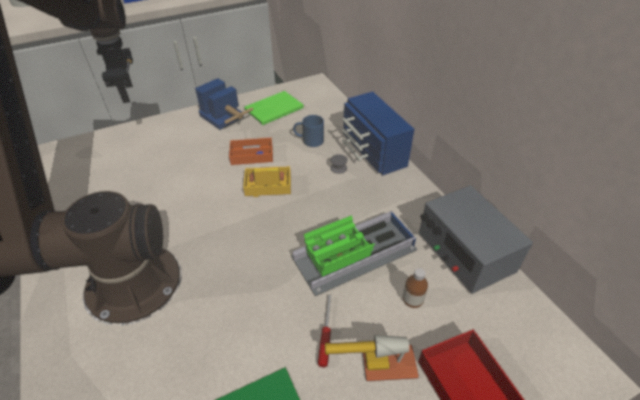

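View pics/top0.png

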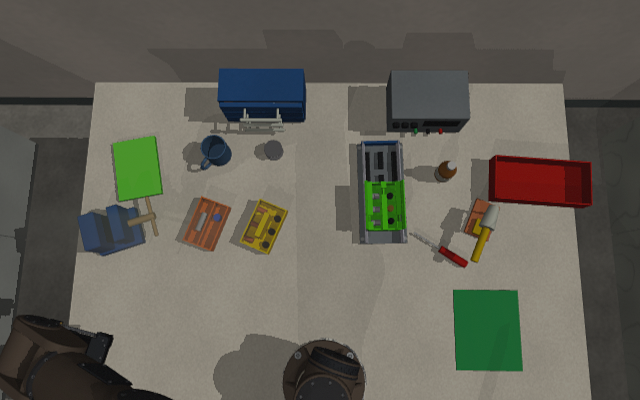

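Top view: green tray in dock near (383,205), yellow tray near (264,227), orange near (207,224), blue stop at (380,145). Next I zoom in.

Run:
```python
from h import *
c=cam("top");i=cv2.cvtColor(c["image"],cv2.COLOR_RGB2BGR)
cv2.imwrite("pics/tg.png",cv2.resize(i[130:255,340:430],None,fx=4.7,fy=4.7,interpolation=cv2.INTER_CUBIC))
cv2.imwrite("pics/ty.png",cv2.resize(i[185:265,175:300],None,fx=6,fy=6,interpolation=cv2.INTER_CUBIC))
s=cam("side");i=cv2.cvtColor(s["image"],cv2.COLOR_RGB2BGR)
cv2.imwrite("pics/sg.png",cv2.resize(i[155:295,230:425],None,fx=4,fy=4,interpolation=cv2.INTER_CUBIC))
print(proj(c,[[0,0,0],[145,608,405-190]]),proj(s,[[0,0,0],[145,608,405-190]]))
```

```text
[[322.604 381.539]
 [ 92.46  336.542]] [[133.114 281.742]
 [127.709  93.485]]
```

View pics/tg.png

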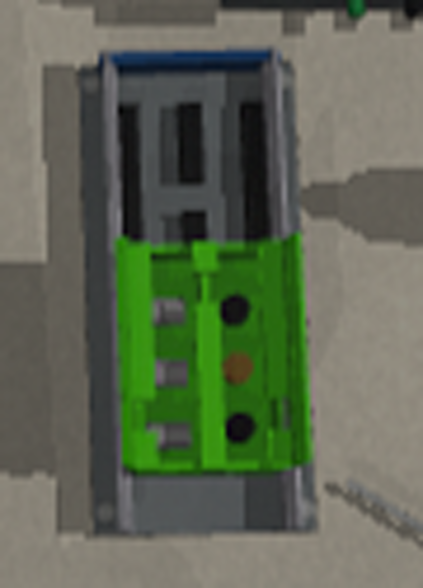

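View pics/ty.png

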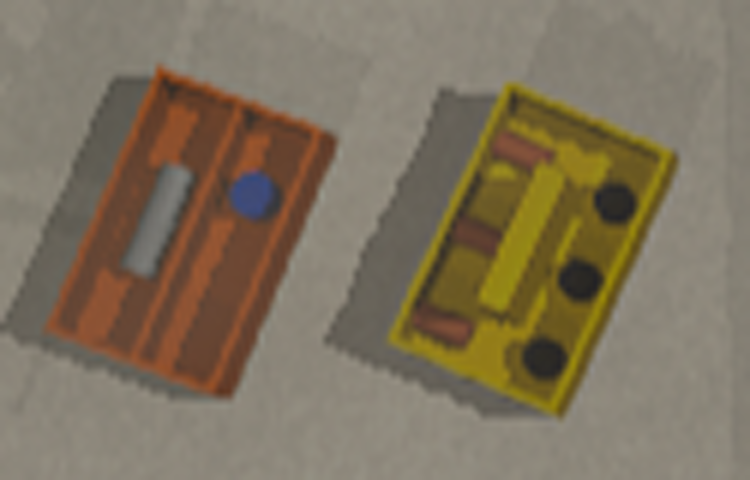

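View pics/sg.png

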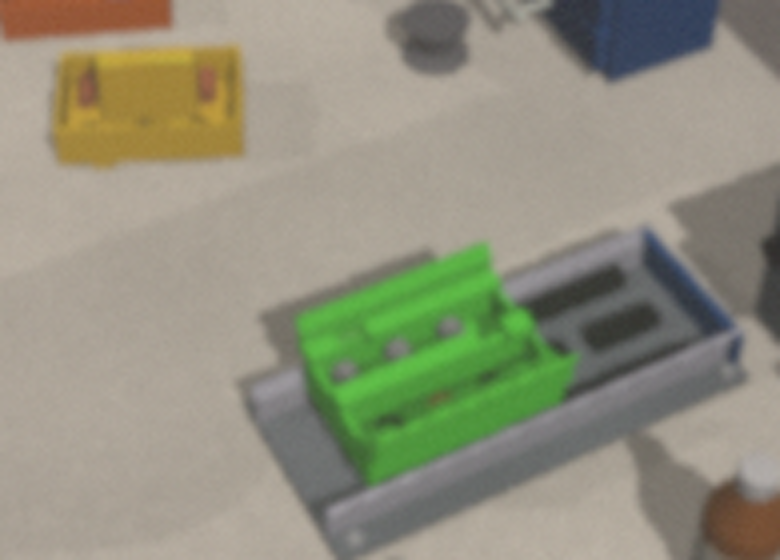

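Run:
```python
from h import *
c=cam("top");s=cam("side")
T=lambda u,v:(340+u/4.7-.4,130+v/4.7-.4)
Y=lambda u,v:(175+u/6-.4,185+v/6-.4)
S=lambda u,v:(230+u/4-.4,155+v/4-.4)
print("dock T RL,RR,FL z10",back(c,[T(92,532),T(316,530),T(78,65)],10))
print("dock S RR,FR,RL",back(s,[S(345,558),S(745,378),S(245,388)],[10,10,10][0]))
print("stop T top z50?",back(c,[T(104,55),T(274,52)],40))
print("green top T z95: RL RR FL FR",back(c,[T(126,470),T(312,466),T(118,236),T(300,236)],95))
print("green top S RL FL RR FR",back(s,[S(300,322),S(488,248),S(370,472),S(576,356)],95))
print("yellow rim T RL RR FL FR",back(c,[Y(390,342),Y(562,416),Y(508,84),Y(678,154)],45))
print("yellow fin T",back(c,[Y(480,302),Y(512,312),Y(540,163),Y(565,170)],80))
print("yellow S base",back(s,[S(58,162),S(243,156)],7), "rim",back(s,[S(57,130),S(243,128),S(243,50),S(64,55)],45),"fin",back(s,[S(97,55),S(194,55)],80))
```

```text
dock T RL,RR,FL z10 [[ 419.839 -111.006   10.   ]
 [ 422.785 -261.613   10.   ]
 [ 747.62  -102.093   10.   ]]
dock S RR,FR,RL [[ 425.562 -261.625   10.   ]
 [ 746.113 -253.095   10.   ]
 [ 423.172 -102.806   10.   ]]
stop T top z50? [[ 745.396 -118.264   40.   ]
 [ 748.381 -235.019   40.   ]]
green top T z95: RL RR FL FR [[ 451.687 -127.405   95.   ]
 [ 455.457 -245.834   95.   ]
 [ 604.836 -123.071   95.   ]
 [ 605.841 -241.29    95.   ]]
green top S RL FL RR FR [[ 455.889 -131.818   95.   ]
 [ 601.997 -128.521   95.   ]
 [ 443.57  -262.735   95.   ]
 [ 606.389 -239.601   95.   ]]
yellow rim T RL RR FL FR [[416.327 262.163  45.   ]
 [379.191 171.672  45.   ]
 [552.796 206.046  45.   ]
 [516.324 115.465  45.   ]]
yellow fin T [[433.787 210.537  80.   ]
 [428.885 194.119  80.   ]
 [505.281 182.63   80.   ]
 [501.787 169.716  80.   ]]
yellow S base [[380.803 180.57    7.   ]
 [517.718 119.973   7.   ]] rim [[383.6   176.021  45.   ]
 [516.588 112.087  45.   ]
 [554.433 199.658  45.   ]
 [418.891 260.501  45.   ]] fin [[432.929 207.593  80.   ]
 [502.323 172.786  80.   ]]
```

```bash
cat >> h.py <<'E'
from scipy.spatial.transform import Rotation as Ro
def Rt():
    return Ro.from_euler("xyz",env.state()["tcp_rot"])
def down(yaw,tilt=0.):
    # tool x down, tool y at angle yaw+90deg (tray y) 
    x=np.array([0,0,-1.]);y=np.array([-np.sin(yaw),np.cos(yaw),0]);z=np.cross(x,y)
    R=np.c_[x,y,z]; return Ro.from_matrix(R)
def go(p,R,maxs=60,maxr=.18):
    s=env.state();R0=Rt();d=R0.inv().apply(np.array(p)-s["eef_pos"]);r=(R0.inv()*R).as_rotvec()
    print("pos",s["eef_pos"],"t",s["t"],"total shift(tool)",d,"rotvec",r,"n>=",max(np.abs(d).max()/maxs,np.abs(r).max()/maxr))
    print("R0\n",R0.as_matrix())
E
python3 - <<'E'
from h import *
for a in(0.026,0.026+np.pi):
  go([500,150,380],down(a));
E
cat > fit.py <<'E'
from h import *
from scipy.optimize import minimize
def masks(c,lo,hi,roi):
    h=cv2.cvtColor(c["image"],cv2.COLOR_RGB2HSV);m=cv2.inRange(h,lo,hi);k=np.zeros_like(m);x0,y0,x1,y1=roi;k[y0:y1,x0:x1]=255;m&=k
    n,l,st,_=cv2.connectedComponentsWithStats(m);
    if n<2: return None
    j=1+st[1:,4].argmax();pts=np.argwhere(l==j)[:,::-1].astype(np.int32)
    return cv2.convexHull(pts).reshape(-1,2)
def outline(x,y,yaw,z0,kind):
    P=[]
    if kind=="y":
        for sx in(-75,75):
            for sy in(-1,1):
                P+= [[sx,sy*48,45],[sx,sy*44,7]]
        for sx in(-40,40):
            for sy in(-9,9):P.append([sx,sy,80])
    else:
        for sx in(-75,75):
            for sy in(-1,1): P+=[[sx,sy*60.5,71],[sx,sy*44,7]]
    P=np.array(P,float);P[:,2]+=z0
    c,s=np.cos(yaw),np.sin(yaw);Q=P.copy();Q[:,0]=x+c*P[:,0]-s*P[:,1];Q[:,1]=y+s*P[:,0]+c*P[:,1];return Q
def fit(obs,x0,z0,kind,fz=False):
    # obs: list of (cam, hull) ; compare rasterised hulls at 4x
    K=6
    ims=[]
    for c,h in obs:
        m=np.zeros((400*K//1,640*K),np.uint8);cv2.fillConvexPoly(m,((cv2.convexHull(h).reshape(-1,2)+.0)*K+K//2).astype(np.int32),255)
        m=cv2.dilate(m,np.ones((K,K),np.uint8));ims.append(m>0)
    def cost(p):
        t=0
        for (c,h),m in zip(obs,ims):
            u=proj(c,outline(p[0],p[1],p[2]/100,z0+(p[3] if fz else 0),kind)).astype(np.float32);q=cv2.convexHull(u).reshape(-1,2)
            n=np.zeros(m.shape,np.uint8);cv2.fillConvexPoly(n,np.round((q+.5)*K*16).astype(np.int32),255,shift=4)
            t+=np.logical_xor(m,n>0).sum()
        return t/K/K
    x0=list(x0);x0[2]*=100
    if fz:x0.append(0)
    r=minimize(cost,x0,method="Nelder-Mead",options=dict(initial_simplex=[x0]+[[v+(6 if i==j else 0) for j,v in enumerate(x0)] for i in range(len(x0))],xatol=.1,fatol=.1,maxiter=150))
    x=r.x;x[2]/=100;return x,r.fun
E
python3 - <<'E'
from fit import *
c=cam("top");s=cam("side")
ylo,yhi=(20,120,60),(33,255,255);glo,ghi=(45,120,50),(75,255,255)
for k,lo,hi,rt,rs,x0,z0 in(("y",ylo,yhi,(230,190,300,265),(235,155,300,205),(467,188,-.41),0),("g",glo,ghi,(350,160,420,250),(290,205,390,290),(530,-184,.026),24)):
    a=masks(c,lo,hi,rt);b=masks(s,lo,hi,rs)
    print(k,a.min(0),a.max(0),b.min(0),b.max(0))
    print(fit([(c,a),(s,b)],x0,z0,k),fit([(c,a)],x0,z0,k),fit([(s,b)],x0,z0,k))
E
```

```text
pos [145.375 607.849 404.563] t 0.3 total shift(tool) [  24.661 -362.783  451.407] rotvec [-0.261 -0.     0.   ] n>= 7.523453419752761
R0
 [[-0.     0.233  0.973]
 [-0.     0.973 -0.233]
 [-1.    -0.    -0.   ]]
pos [145.375 607.849 404.563] t 0.3 total shift(tool) [  24.661 -362.783  451.407] rotvec [2.881 0.    0.   ] n>= 16.004495533125326
R0
 [[-0.     0.233  0.973]
 [-0.     0.973 -0.233]
 [-1.    -0.    -0.   ]]
y [240 199] [287 253] [244 167] [289 195]
(array([465.945, 188.364,  -0.387]), np.float64(171.05555555555554)) (array([466.39 , 189.79 ,  -0.386]), np.float64(117.1111111111111)) (array([466.054, 188.314,  -0.373]), np.float64(48.333333333333336))
g [364 180] [405 230] [305 217] [372 274]
(array([ 531.318, -184.321,    0.019]), np.float64(180.19444444444446)) (array([ 531.183, -183.219,    0.018]), np.float64(45.77777777777778)) (array([ 531.573, -185.057,    0.02 ]), np.float64(116.80555555555556))
```

Request:
jog_arm(deltas=[2,-36,45,-0.052,0,0,0,2,-38,43,-0.052,0,0,0,2,-40,41,-0.052,0,0,0,2,-42,40,-0.052,0,0,0,2,-44,38,-0.052,0,0,0,2,-45,36,0,0,0,0,2,-45,36,0,0,0,0,2,-45,36,0,0,0,0,2,-45,36,0,0,0,0,2,-45,36,0,0,0,0])

```text
t: 1.65
eef_pos: [522.4, 153.0, 385.0]
tcp_rot: [0.598, 1.566, 0.639]
ft_force: [-0.8, 0.5, -0.4]
opening: 0.025
```

Run:
```python
from h import *
go([415,-186,300],down(0.022))
```

```text
pos [522.398 153.033 384.999] t 1.65 total shift(tool) [  83.546 -334.645 -121.391] rotvec [ 0.019  0.004 -0.003] n>= 5.57740889746779
R0
 [[ 0.004 -0.041  0.999]
 [ 0.003  0.999  0.04 ]
 [-1.     0.003  0.004]]
```

Request:
jog_arm(deltas=[0,-48,-20,0.019,0,0,0,0,-48,-20,0,0,0,0,0,-48,-20,0,0,0,0,0,-48,-20,0,0,0,0,0,-48,-17,0,0,0,0,8,-48,-12,0,0,0,0,30,-46,-12,0,0,0,0,30,0,0,0,0,0,0])

```text
t: 2.65
eef_pos: [407.4, -197.4, 315.9]
tcp_rot: [-0.161, 1.558, -0.144]
ft_force: [0.4, 0.4, 0.5]
opening: 0.012
```

Run:
```python
from h import *
go([415,-186,224],down(0.022))
c=cam("side");save(c,"pics/s1.png")
c=cam("top");cv2.imwrite("pics/t1.png",cv2.resize(cv2.cvtColor(c["image"],cv2.COLOR_RGB2BGR)[120:270,330:480],None,fx=4,fy=4))
```

```text
pos [ 407.432 -197.375  315.866] t 2.65 total shift(tool) [91.933 11.437  6.598] rotvec [-0.006  0.013  0.002] n>= 1.532216367082821
R0
 [[ 0.013 -0.016  1.   ]
 [-0.002  1.     0.016]
 [-1.    -0.002  0.013]]
```

View pics/s1.png

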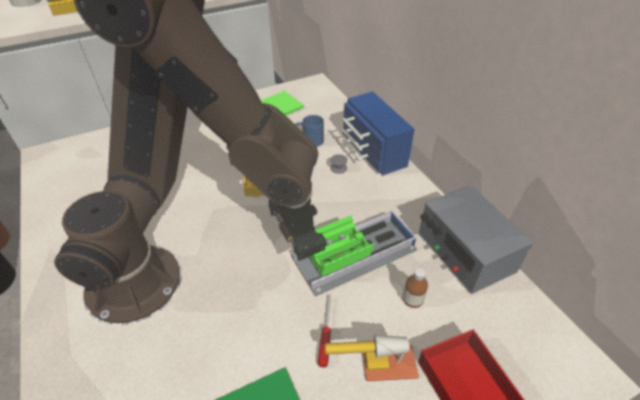

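Request:
jog_arm(deltas=[30,4,0,-0.006,-0.03,0,0,30,4,0,0,0,0,0,25,3,0,0,0,0,0,7,0,0,0,0,0,0,0,0,0,0,0,0,0])

```text
t: 3.38
eef_pos: [412.5, -182.8, 225.0]
tcp_rot: [-0.035, 1.527, -0.007]
ft_force: [0.3, -0.5, -1.1]
opening: 0.005
```

Run:
```python
from h import *
go([415,-186,224],down(0.022));print(env.state()["ft_force"])
```

```text
pos [ 412.507 -182.819  225.044] t 3.375 total shift(tool) [ 1.153 -3.249  2.354] rotvec [0.006 0.044 0.001] n>= 0.24232315135908958
R0
 [[ 0.044 -0.028  0.999]
 [-0.     1.     0.028]
 [-0.999 -0.002  0.044]]
[ 0.275 -0.532 -1.095]
```

Request:
jog_arm(deltas=[0.2,-2,5,0,0,0,0,0.2,0,5,0,0,0,0,0.2,0,5,0,0,0,0,0.2,0,5,0,0,0,0,0.2,0,5,0,0,0,0,0.2,0,5,0,0,0,0])

```text
t: 4.12
eef_pos: [444.1, -184.0, 227.8]
tcp_rot: [-0.045, 1.527, -0.016]
ft_force: [-8.2, 0.0, 6.3]
opening: 0.006
```

Request:
jog_arm(deltas=[0.2,0,5,0,0,0,0,0.2,0,5,0,0,0,0,0.2,0,5,0,0,0,0,0.2,0,5,0,0,0,0,0.2,0,5,0,0,0,0,0.2,0,5,0,0,0,0])

```text
t: 4.88
eef_pos: [470.7, -182.2, 227.6]
tcp_rot: [0.211, 1.544, 0.242]
ft_force: [-14.0, -8.0, 9.7]
opening: 0.002
```

Request:
jog_arm(deltas=[0.2,0,4,0,0,0,0,0.2,0,4,0,0,0,0,0.2,0,4,0,0,0,0,0.2,0,4,0,0,0,0])

```text
t: 5.38
eef_pos: [482.6, -182.0, 227.2]
tcp_rot: [0.894, 1.557, 0.925]
ft_force: [-14.9, -5.5, 11.1]
opening: 0.007
```

Run:
```python
from h import *
go([415,-186,224],down(0.022))
c=cam("side");cv2.imwrite("pics/s2.png",cv2.resize(cv2.cvtColor(c["image"],cv2.COLOR_RGB2BGR)[160:300,230:430],None,fx=4,fy=4))
```

```text
pos [ 482.599 -182.012  227.238] t 5.375 total shift(tool) [  2.614  -1.896 -67.717] rotvec [ 0.009  0.009 -0.011] n>= 1.128615659510968
R0
 [[ 0.009 -0.031  0.999]
 [ 0.011  0.999  0.031]
 [-1.     0.011  0.009]]
```

View pics/s2.png

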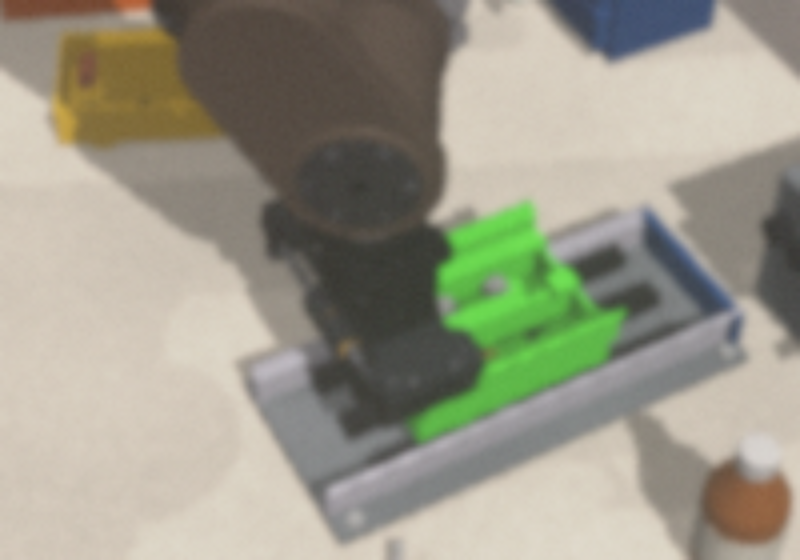

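Request:
jog_arm(deltas=[0.5,0,3,0,-0.02,0.006,0,0.5,0,3,0,-0.02,0.006,0,0.3,0,4,0,-0.01,0,0,0.3,0,4,0,-0.01,0,0])

```text
t: 5.92
eef_pos: [493.6, -182.3, 225.6]
tcp_rot: [0.446, 1.507, 0.477]
ft_force: [-15.8, -7.4, 9.2]
opening: 0.003
```

Request:
jog_arm(deltas=[0.4,0,4,0,-0.01,0,0,0.4,0,4,0,-0.01,0,0,0.4,0,4,0,-0.01,0,0])

```text
t: 6.3
eef_pos: [502.6, -182.7, 225.0]
tcp_rot: [0.379, 1.488, 0.411]
ft_force: [-9.8, -4.4, 4.7]
opening: 0.004
```

```bash
cat > fg.py <<'E'
from fit import *
import sys
n=sys.argv[1]
c=cam("top");s=cam("side")
for nm,k in(("t",c),("s",s)): save(k,f"pics/{nm}{n}.png")
b=s["image"][160:300,230:430];t=c["image"][130:255,340:440]
cv2.imwrite(f"pics/c{n}.png",cv2.cvtColor(np.hstack([cv2.resize(b,(600,420)),cv2.resize(t,(200,250+170))]),cv2.COLOR_RGB2BGR))
E
python3 fg.py 3
```

```text
(no output)
```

View pics/c3.png

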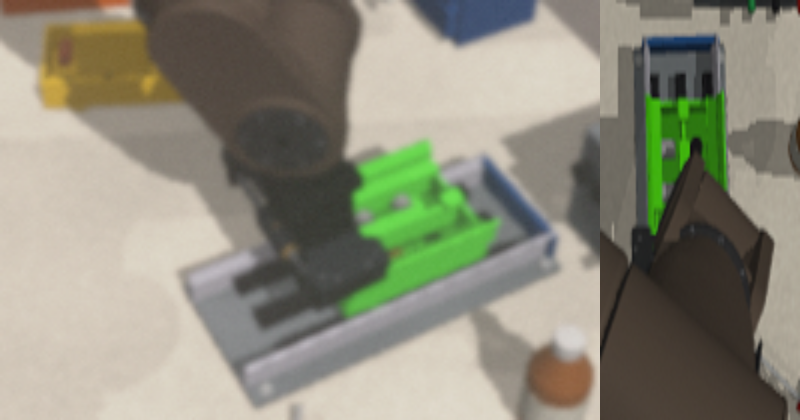

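```bash
cat > fe.py <<'E'
from h import *
c=cam("top");s=cam("side")
h=cv2.cvtColor(c["image"],cv2.COLOR_RGB2HSV);m=cv2.inRange(h,(45,120,50),(75,255,255));m[:,:350]=0;m[:,420:]=0;m[250:]=0
for u in(366,370,374,382,388,396,400):
    col=m[:,u];r=np.argmax(col>0);print(u,r,[round(back(c,[(u,r-.5)],z)[0,0],1) for z in(95,88)],end=";")
h=cv2.cvtColor(s["image"],cv2.COLOR_RGB2HSV);m=cv2.inRange(h,(45,120,50),(75,255,255));m[:200]=0;m[:,:300]=0;m[:,420:]=0;m[295:]=0
p=np.argwhere(m>0);r=p[p[:,1]==p[:,1].max()];print("\nside rightmost",r[:,::-1].tolist(),back(s,[r[0][::-1]+[.5,0]],95),back(s,[r[0][::-1]+[.5,0]],88))
p=p[p[:,1]>340];r=p[p[:,0]==p[:,0].min()];print("side FL top",r[:,::-1].tolist(),back(s,[r[-1][::-1]],95),back(s,[r[-1][::-1]],88))
st=env.state();print(st["eef_pos"],st["t"],st["ft_force"])
E
python3 fe.py
```

```text
366 159 [np.float64(672.4), np.float64(674.4)];370 160 [np.float64(669.3), np.float64(671.3)];374 160 [np.float64(669.4), np.float64(671.3)];382 159 [np.float64(672.8), np.float64(674.8)];388 159 [np.float64(672.9), np.float64(674.9)];396 159 [np.float64(673.1), np.float64(675.1)];400 157 [np.float64(679.6), np.float64(681.6)];
side rightmost [[395, 236]] [[ 672.391 -243.069   95.   ]] [[ 676.419 -238.368   88.   ]]
side FL top [[371, 209], [372, 209]] [[ 668.209 -128.472   95.   ]] [[ 672.204 -122.867   88.   ]]
[ 503.661 -182.557  225.068] 6.5 [ 0.375  0.83  -0.546]
```

Request:
jog_arm(deltas=[0.3,0,4,0,0,0,0,0.3,0,4,0,0,0,0,0.3,0,4,0,0,0,0])

```text
t: 6.88
eef_pos: [511.6, -182.4, 225.1]
tcp_rot: [0.491, 1.498, 0.525]
ft_force: [-36.8, -16.9, 26.3]
opening: 0.004
```

```bash
python3 fe.py
```

```text
366 158 [np.float64(675.6), np.float64(677.6)];370 159 [np.float64(672.5), np.float64(674.5)];374 158 [np.float64(675.8), np.float64(677.8)];382 157 [np.float64(679.2), np.float64(681.2)];388 158 [np.float64(676.1), np.float64(678.1)];396 158 [np.float64(676.3), np.float64(678.3)];400 156 [np.float64(682.8), np.float64(684.8)];
side rightmost [[395, 235], [395, 236], [395, 237], [395, 238], [395, 239]] [[ 674.329 -240.1     95.   ]] [[ 678.372 -235.376   88.   ]]
side FL top [[370, 209], [371, 209], [372, 209], [373, 209]] [[ 670.747 -129.738   95.   ]] [[ 674.761 -124.143   88.   ]]
[ 511.549 -182.426  225.108] 6.975 [-30.422 -12.862  20.621]
```

Request:
jog_arm(deltas=[0,0,-8,0,0,0,0,0,0,-20,0,0,0,0,0,0,-30,0,0,0,0,-40,0,-30,0,0.03,0,0,-60,0,0,0,0.03,0,0,-60,10,0,0,0,0,0.6,-60,40,0,0,0,0,0.6,0,60,0,0,0,0,0.6,0,60,0,0,0,0,0.6,0,60,0,0,0,0,0.6])

```text
t: 8.22
eef_pos: [410.0, 34.3, 445.3]
tcp_rot: [1.283, 1.536, 1.311]
ft_force: [0.9, -0.3, 0.7]
opening: 0.473
```

```bash
python3 fg.py 4
cat > fgg.py <<'E'
from fit import *
c=cam("top");s=cam("side")
a=masks(c,(45,120,50),(75,255,255),(350,135,420,250));b=masks(s,(45,120,50),(75,255,255),(290,195,420,290))
for z in(17,24):print(z,fit([(c,a),(s,b)],(600,-182,.02),z,"g"),fit([(c,a)],(600,-182,.02),z,"g"),fit([(s,b)],(600,-182,.02),z,"g"))
print(fit([(c,a),(s,b)],(600,-182,.02),20,"g",True))
E
python3 fgg.py
```

```text
17 (array([ 607.221, -179.296,    0.022]), np.float64(162.0)) (array([ 607.21 , -179.129,    0.024]), np.float64(34.80555555555556)) (array([ 609.182, -179.309,    0.018]), np.float64(117.80555555555556))
24 (array([ 606.533, -179.97 ,    0.008]), np.float64(333.0833333333333)) (array([ 605.657, -178.527,    0.024]), np.float64(28.527777777777775)) (array([ 605.505, -184.261,    0.014]), np.float64(154.97222222222223))
(array([ 607.27 , -179.209,    0.021,   -3.135]), np.float64(162.02777777777777))
```

View pics/s4.png

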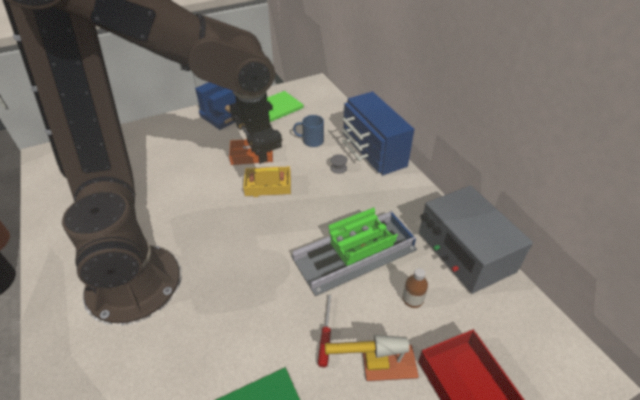

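View pics/c4.png

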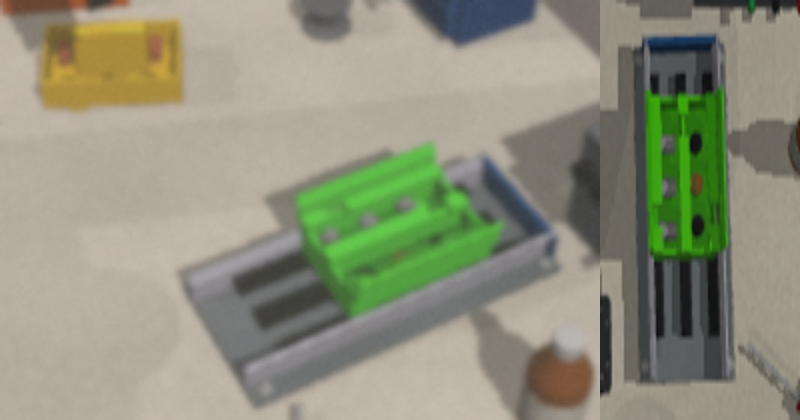

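Run:
```python
from h import *
go([466.2,188.6,320],down(-.385))
```

```text
pos [410.328  33.53  444.901] t 8.425 total shift(tool) [130.516 148.89   59.716] rotvec [ 0.417  0.002 -0.035] n>= 2.4815025148371332
R0
 [[ 0.008 -0.032  0.999]
 [ 0.034  0.999  0.032]
 [-0.999  0.034  0.009]]
```

Request:
jog_arm(deltas=[25,37,15,0.105,0,-0.035,0.6,25,38,11,0.105,0,0,0.6,30,39,7,0.105,0,0,0.6,30,38,3,0.105,0,0,0.6,10,0,0,0,0,0,0.6])

```text
t: 9.05
eef_pos: [472.6, 178.5, 323.1]
tcp_rot: [0.162, 1.559, -0.25]
ft_force: [-0.8, -0.4, -0.2]
opening: 0.601
```

Run:
```python
from h import *
go([466.2,188.6,240],down(-.385))
```

```text
pos [472.623 178.475 323.093] t 9.05 total shift(tool) [ 82.98    6.538 -10.941] rotvec [-0.027  0.012 -0.002] n>= 1.3830013190660175
R0
 [[ 0.012  0.401  0.916]
 [-0.003  0.916 -0.401]
 [-1.     0.002  0.012]]
```

Request:
jog_arm(deltas=[20,4,-6,-0.027,0.012,0,0.6,20,2.5,-5,0,0,0,0.6,12,0,0,0,0,0,0.6])

```text
t: 9.43
eef_pos: [466.8, 184.2, 269.5]
tcp_rot: [1.513, 1.569, 1.126]
ft_force: [-0.7, -0.0, 0.5]
opening: 0.601
```

Run:
```python
from h import *
go([466.2,188.6,240],down(-.385))
```

```text
pos [466.784 184.249 269.534] t 9.425 total shift(tool) [29.54   3.765 -2.184] rotvec [-0.002  0.    -0.002] n>= 0.49233056438199085
R0
 [[ 0.001  0.377  0.926]
 [ 0.001  0.926 -0.377]
 [-1.     0.002  0.   ]]
```

Request:
jog_arm(deltas=[15,3,-2,0,0,0,0.6,11,1.2,0,0,0,0,0.6,3,0,0,0,0,0,0.6,0,0,0,0,0,0,0.6])

```text
t: 9.93
eef_pos: [467.6, 187.3, 239.0]
tcp_rot: [1.286, 1.569, 0.898]
ft_force: [0.4, -0.8, -0.5]
opening: 0.601
```

Run:
```python
from h import *
go([466.2,188.6,240],down(-.385))
c=cam("side");cv2.imwrite("pics/s5.png",cv2.resize(cv2.cvtColor(c["image"],cv2.COLOR_RGB2BGR)[120:220,200:340],None,fx=5,fy=5))
```

```text
pos [467.565 187.255 239.044] t 9.925 total shift(tool) [-0.956  0.729 -1.772] rotvec [-0.003  0.001 -0.002] n>= 0.029537034414034827
R0
 [[ 0.001  0.379  0.926]
 [ 0.001  0.926 -0.379]
 [-1.     0.002  0.   ]]
```

View pics/s5.png

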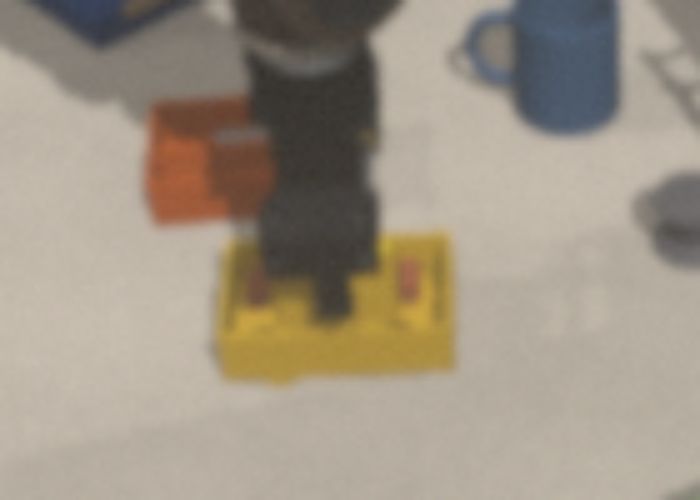

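Fingers straddle the fin, near its middle. Close.

Request:
jog_arm(deltas=[0,0,-1.5,0,0,0,0,0,0,0,0,0,0,0,0,0,0,0,0,0,0,0,0,0,0,0,0,0,0,0,0,0,0,0,0,0,0,0,0,0,0,0])

```text
t: 10.72
eef_pos: [467.1, 188.7, 241.1]
tcp_rot: [0.809, 1.562, 0.421]
ft_force: [0.1, -0.2, -0.9]
opening: 0.187
```

Request:
jog_arm(deltas=[-8,0,0,0,0,0,0,-15,0,0,0,0,0,0,-30,0,0,0,0,0,0,-40,0,0,0,0,0,0,-40,0,0,0,0,0,0,0,0,0,0,0,0,0])

```text
t: 11.48
eef_pos: [464.6, 187.6, 379.4]
tcp_rot: [1.468, 1.569, 1.079]
ft_force: [-0.1, 0.2, -7.7]
opening: 0.189
```

Run:
```python
from h import *
go([580,-180,400],down(.022));print(env.state()["opening"],env.state()["ft_force"],env.state()["moment"])
c=cam("side");cv2.imwrite("pics/s6.png",cv2.resize(cv2.cvtColor(c["image"],cv2.COLOR_RGB2BGR)[80:220,200:340],None,fx=4,fy=4))
```

```text
pos [464.568 187.57  379.357] t 11.475 total shift(tool) [ -21.179 -296.423  246.056] rotvec [-0.41   0.001 -0.002] n>= 4.940383962705449
R0
 [[ 0.001  0.379  0.925]
 [ 0.002  0.925 -0.379]
 [-1.     0.002  0.   ]]
0.188541856654676 [-0.14   0.17  -7.717] [-0.016 -0.005 -0.048]
```

View pics/s6.png

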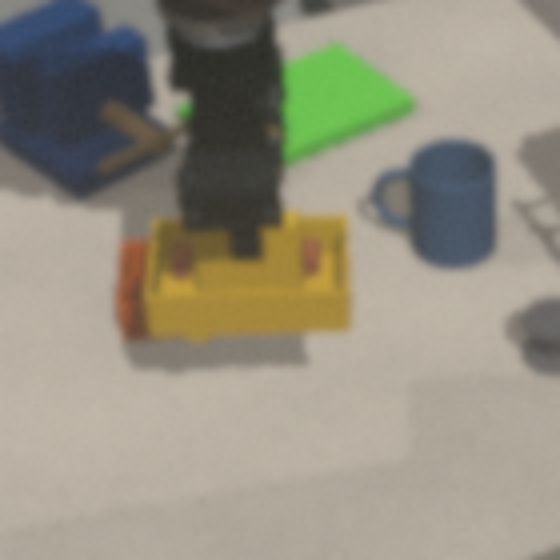

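Request:
jog_arm(deltas=[-4,-32,29,-0.051,0,0,0,-4,-34,27,-0.051,0,0,0,-4,-35,25,-0.051,0,0,0,-4,-37,23,-0.051,0,0,0,-4,-38,21,-0.051,0,0,0,0,-39,19,-0.051,0,0,0,0,-40,17,-0.051,0,0,0,0,-41,15,-0.051,0,0,0,0,-41,14,0,0,0,0,0,0,0,0,0,0,0])

```text
t: 12.78
eef_pos: [593.8, -193.1, 373.3]
tcp_rot: [2.884, 1.535, 2.919]
ft_force: [-0.8, 0.8, -6.8]
opening: 0.186
```

Run:
```python
from h import *
go([597,-180,380],down(.022))
```

```text
pos [ 593.795 -193.086  373.315] t 12.775 total shift(tool) [-6.69  13.028  3.424] rotvec [ 0.013 -0.035 -0.009] n>= 0.21713096384036346
R0
 [[-0.035 -0.035  0.999]
 [ 0.008  0.999  0.035]
 [-0.999  0.009 -0.035]]
```

Request:
jog_arm(deltas=[0,6,2,0.007,-0.02,-0.005,0,0,6,2,0.005,-0.013,-0.004,0,0,0,0,0,0,0,0])

```text
t: 13.15
eef_pos: [597.0, -178.4, 369.8]
tcp_rot: [2.694, 1.565, 2.717]
ft_force: [0.2, 0.8, -7.7]
opening: 0.188
```

```bash
python3 fg.py 7
cat > both.py <<'E'
from fit import *
import sys
zy=float(sys.argv[1])
st=env.state();print(st["eef_pos"],Rt().as_matrix()[:,1],Rt().as_matrix()[:,0],st["ft_force"],st["t"])
c=cam("top");s=cam("side")
x0=(st["eef_pos"][0],st["eef_pos"][1],.02)
def rm(c): 
    u=proj(c,outline(*x0,zy,"y"));return [int(v) for v in (*np.maximum(u.min(0)-12,0),*(u.max(0)+12))]
a=masks(c,(20,110,50),(33,255,255),rm(c));b=masks(s,(20,110,50),(33,255,255),rm(s))
print(fit([(s,b)],x0,zy,"y"))
print("sidefz",fit([(s,b)],x0,zy,"y",True))
if len(sys.argv)>2: print("both",fit([(c,a),(s,b)],x0,zy,"y",True),fit([(c,a)],x0,zy,"y"))
E
python3 both.py 132.5
```

```text
[ 596.963 -178.935  370.101] [-0.022  1.     0.002] [-0.005  0.002 -1.   ] [-1.3    0.025 -8.449] 13.25
(array([ 592.06 , -187.47 ,   -0.014]), np.float64(259.5833333333333))
sidefz (array([ 599.798, -174.244,   -0.022,  -18.275]), np.float64(255.30555555555554))
```

View pics/c7.png

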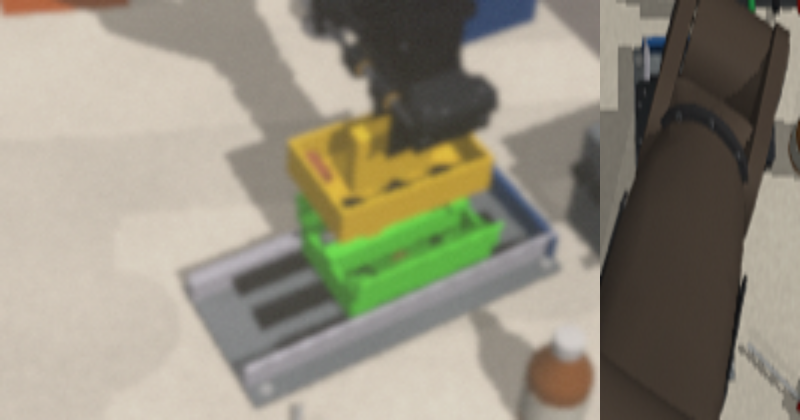

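Run:
```python
from h import *
s=cam("side");i=cv2.cvtColor(s["image"],cv2.COLOR_RGB2BGR)
cv2.imwrite("pics/s8.png",cv2.resize(i[190:270,315:405],None,fx=8,fy=7.5,interpolation=cv2.INTER_CUBIC))
S=lambda u,v:(230+u/3-.4,160+v/3-.4)
print(back(s,[S(287,152),S(341,209),S(495,158)],174),back(s,[S(345,238),S(493,188)],136))
```

```text
[[ 512.869 -141.811  174.   ]
 [ 523.439 -220.171  174.   ]
 [ 668.915 -227.633  174.   ]] [[ 527.946 -221.408  136.   ]
 [ 671.219 -228.799  136.   ]]
```

View pics/s8.png

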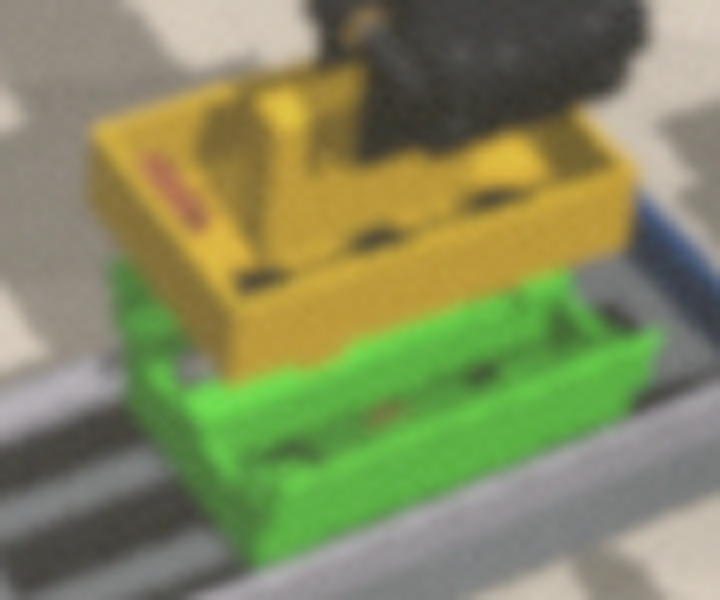

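Run:
```python
from h import *
from scipy.optimize import least_squares
s=cam("side")
U=np.array([(92,130),(230,310),(635,175),(230,378),(632,250)],float);U=np.c_[315+U[:,0]/8-.45,190+U[:,1]/7.5-.45]
M=np.array([[-75,48,45],[-75,-48,45],[75,-48,45],[-75,-46,7],[75,-46,7]],float)-[0,0,68]
def W(p): return Ro.from_euler("xyz",[p[5],p[4],p[3]]).apply(M)+p[:3]
q0=[596,-178.7,199,.022,0,0]
print(proj(s,W(q0))-U)
def f(q): return np.r_[(proj(s,W(q))-U).ravel(),(q-q0)/[5,5,3,.05,.05,.05]]
r=least_squares(f,q0,x_scale=[1,1,1,.01,.01,.01]);print(r.x,r.cost,(proj(s,W(r.x))-U))
```

```text
[[ 0.028 -0.367]
 [ 1.079  0.259]
 [ 1.236 -2.2  ]
 [ 0.194  0.609]
 [-0.483 -2.672]]
[ 595.368 -180.123  197.922   -0.004    0.028   -0.026] 2.3503777118442093 [[ 0.02  -0.28 ]
 [ 0.245  0.013]
 [ 1.176 -0.384]
 [-0.792  0.798]
 [-0.669 -0.509]]
```

Request:
jog_arm(deltas=[15,0,0,0,0,0,0,15,0,0,0,0,0,0,8,0,0,0,0,0,0,0,0,0,0,0,0,0])

```text
t: 13.95
eef_pos: [596.5, -179.9, 328.6]
tcp_rot: [2.74, 1.564, 2.761]
ft_force: [-0.3, -0.2, -6.1]
opening: 0.184
```

Run:
```python
from h import *
go([597,-179.5,314],down(.022));print(env.state()["ft_force"],env.state()["moment"])
s=cam("side");i=cv2.cvtColor(s["image"],cv2.COLOR_RGB2BGR)
cv2.imwrite("pics/s9.png",cv2.resize(i[190:270,315:405],None,fx=8,fy=7.5,interpolation=cv2.INTER_CUBIC))
```

```text
pos [ 596.548 -179.91   328.609] t 13.95 total shift(tool) [14.607  0.363  0.549] rotvec [-0.001 -0.006 -0.003] n>= 0.24344821726819593
R0
 [[-0.006 -0.021  1.   ]
 [ 0.002  1.     0.021]
 [-1.     0.003 -0.006]]
[-0.266 -0.22  -6.065] [0.059 0.072 0.019]
```

View pics/s9.png

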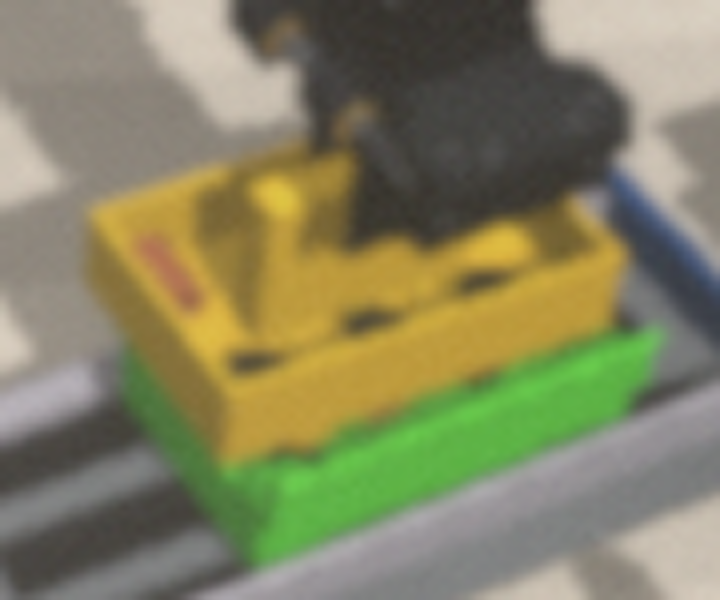

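Request:
jog_arm(deltas=[5,0,0,0,0,0,0,5,0,0,0,0,0,0,3,0,0,0,0,0,0])

```text
t: 14.38
eef_pos: [596.7, -180.0, 316.1]
tcp_rot: [2.753, 1.567, 2.774]
ft_force: [-0.5, 0.0, -6.9]
opening: 0.188
```

Request:
jog_arm(deltas=[3,0,0,0,0,0,0,3,0,0,0,0,0,0])

```text
t: 14.62
eef_pos: [596.7, -180.0, 309.8]
tcp_rot: [2.755, 1.567, 2.776]
ft_force: [-0.1, -0.6, -6.8]
opening: 0.188
```

Request:
jog_arm(deltas=[2,0,0,0,0,0,0,2,0,0,0,0,0,0])

```text
t: 14.88
eef_pos: [596.3, -180.0, 308.7]
tcp_rot: [2.882, 1.568, 2.903]
ft_force: [-10.4, 2.2, 16.9]
opening: 0.189
```

Run:
```python
from h import *
go([597,-179.5,308],down(.022));print(env.state()["ft_force"],env.state()["moment"])
s=cam("side");i=cv2.cvtColor(s["image"],cv2.COLOR_RGB2BGR)
cv2.imwrite("pics/s10.png",cv2.resize(i[190:270,315:405],None,fx=8,fy=7.5,interpolation=cv2.INTER_CUBIC))
```

```text
pos [ 596.342 -179.963  308.731] t 14.875 total shift(tool) [0.729 0.448 0.67 ] rotvec [-0.001 -0.003 -0.001] n>= 0.01439554680470837
R0
 [[-0.003 -0.021  1.   ]
 [ 0.001  1.     0.021]
 [-1.     0.001 -0.003]]
[-10.354   2.167  16.894] [0.643 1.474 0.096]
```

View pics/s10.png

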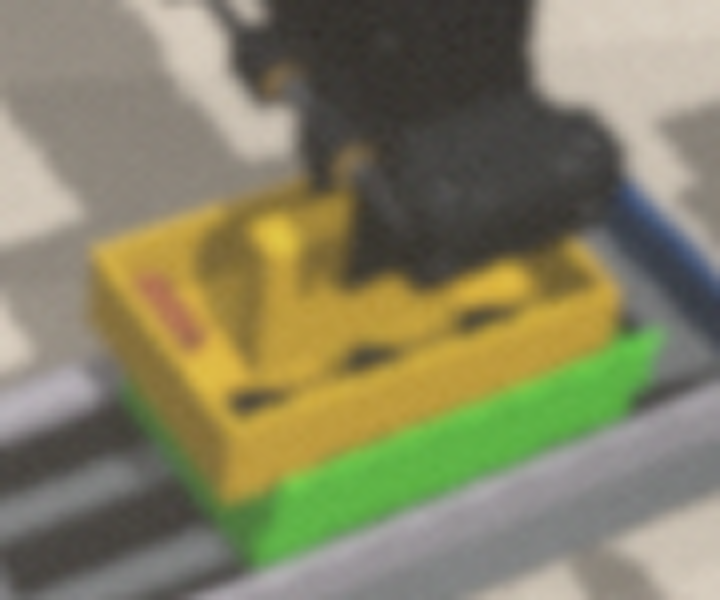

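Request:
jog_arm(deltas=[-0.8,0,2,0,0,0,0,0,0,2,0,0,0,0,0,0,2,0,0,0,0])

```text
t: 15.3
eef_pos: [602.6, -179.8, 309.9]
tcp_rot: [2.956, 1.569, 2.978]
ft_force: [-0.5, 0.5, -6.6]
opening: 0.187
```

Request:
jog_arm(deltas=[1,0,1,0,0,0,0,0.8,0,1,0,0,0,0])

```text
t: 15.55
eef_pos: [604.3, -179.8, 308.6]
tcp_rot: [3.033, 1.567, 3.054]
ft_force: [-12.9, 0.1, 15.9]
opening: 0.186
```

Request:
jog_arm(deltas=[0.6,0,1,0,0,0,0,0.6,0,1,0,0,0,0])

```text
t: 15.8
eef_pos: [605.3, -179.9, 308.9]
tcp_rot: [3.065, 1.564, 3.087]
ft_force: [-6.5, 0.4, 3.6]
opening: 0.187
```

Request:
jog_arm(deltas=[0.6,0,1.2,0,0,0,0,0.6,0,1.2,0,0,0,0])

```text
t: 16.05
eef_pos: [606.8, -179.9, 309.0]
tcp_rot: [3.086, 1.561, 3.109]
ft_force: [-5.6, -0.1, 2.8]
opening: 0.189
```

Request:
jog_arm(deltas=[0.6,0,1.2,0,0,0,0,0.6,0,1.2,0,0,0,0])

```text
t: 16.3
eef_pos: [608.4, -179.9, 309.0]
tcp_rot: [3.089, 1.558, 3.112]
ft_force: [-4.5, 0.1, 1.3]
opening: 0.186
```

Request:
jog_arm(deltas=[1,0,0.7,0,0,0,0,1,0,0.7,0,0,0,0])

```text
t: 16.55
eef_pos: [609.1, -179.9, 308.9]
tcp_rot: [3.109, 1.556, 3.132]
ft_force: [-8.9, 0.4, 9.3]
opening: 0.19
```

Run:
```python
from h import *
go([607,-179.5,301],down(.022));print(env.state()["ft_force"],env.state()["moment"])
s=cam("side");i=cv2.cvtColor(s["image"],cv2.COLOR_RGB2BGR)
cv2.imwrite("pics/s11.png",cv2.resize(i[190:270,315:405],None,fx=8,fy=7.5,interpolation=cv2.INTER_CUBIC))
```

```text
pos [ 609.078 -179.935  308.947] t 16.55 total shift(tool) [ 7.977  0.479 -1.949] rotvec [ 0.001 -0.015 -0.   ] n>= 0.1329519313653351
R0
 [[-0.015 -0.023  1.   ]
 [ 0.     1.     0.023]
 [-1.     0.    -0.015]]
[-8.857  0.435  9.347] [0.235 1.506 0.068]
```

View pics/s11.png

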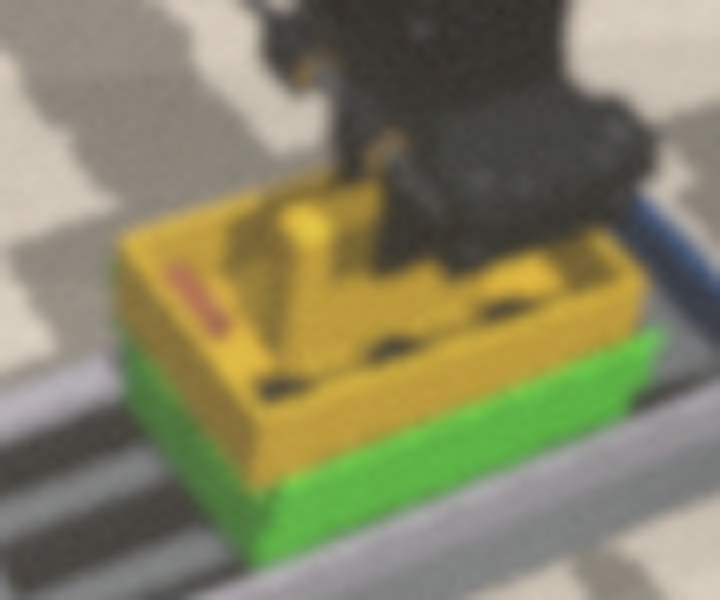

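Request:
jog_arm(deltas=[1,0,0.3,0,-0.006,0,0,1,0,0.3,0,-0.006,0,0])

```text
t: 16.85
eef_pos: [608.8, -180.0, 308.5]
tcp_rot: [3.056, 1.566, 3.079]
ft_force: [-4.5, 0.5, 1.4]
opening: 0.184
```

Request:
jog_arm(deltas=[1,0,0.3,0,-0.006,0,0,1,0,0.3,0,-0.006,0,0])

```text
t: 17.1
eef_pos: [608.9, -180.0, 307.0]
tcp_rot: [0.107, 1.565, 0.13]
ft_force: [-0.1, 0.0, -7.4]
opening: 0.19
```

Request:
jog_arm(deltas=[2,0,0,0,0,0,0,2,0,0,0,0,0,0])

```text
t: 17.35
eef_pos: [609.1, -179.9, 302.2]
tcp_rot: [0.157, 1.565, 0.181]
ft_force: [-6.4, 0.2, 2.0]
opening: 0.183
```

Run:
```python
from h import *
go([607,-179.5,301],down(.022));print(env.state()["ft_force"],env.state()["moment"])
```

```text
pos [ 609.053 -179.924  302.213] t 17.35 total shift(tool) [ 1.202  0.471 -2.049] rotvec [ 0.001  0.005 -0.001] n>= 0.034156045609917224
R0
 [[ 0.005 -0.023  1.   ]
 [ 0.001  1.     0.023]
 [-1.     0.001  0.005]]
[-6.429  0.159  2.005] [ 0.094  0.801 -0.019]
```

Request:
jog_arm(deltas=[0.5,0,-0.3,0,0,0,0,0,0,0,0,0,0,0.45,0,0,0,0,0,0,0.45,0,0,0,0,0,0,0.45])

```text
t: 17.85
eef_pos: [609.3, -180.2, 303.2]
tcp_rot: [-0.075, 1.562, -0.052]
ft_force: [0.6, -0.1, 0.5]
opening: 0.428
```

Request:
jog_arm(deltas=[-10,0,0,0,0,0,0.45,-30,0,0,0,0,0,0.45,-50,0,0,0,0,0,0.45,-50,30,-30,0,0,0,0.45,0,50,-30,0,0,0,0.45,0,60,-20,0,0,0,0.45,0,60,-10,0,0,0,0.45,0,60,0,0,0,0,0.45,0,60,0,0,0,0,0.45,0,0,0,0,0,0,0.45])

```text
t: 19.1
eef_pos: [508.5, 143.5, 451.5]
tcp_rot: [-0.05, 1.551, -0.029]
ft_force: [0.2, -1.4, -0.3]
opening: 0.449
```

```bash
python3 fg.py 12; sed -i 's/^x0=.*/x0=(607,-179.5,.02)/' both.py; python3 both.py 60 1; python3 fgg.py|tail -1
```

```text
[508.982 140.644 451.303] [-0.018  1.    -0.002] [ 0.02  -0.001 -1.   ] [ 0.549 -0.55  -0.559] 19.2
(array([ 608.072, -179.189,    0.041]), np.float64(61.69444444444445))
sidefz (array([ 605.307, -183.781,    0.051,    6.301]), np.float64(50.916666666666664))
both (array([ 608.16 , -179.71 ,    0.019,    1.13 ]), np.float64(155.75)) (array([ 609.362, -179.951,    0.016]), np.float64(85.75))
(array([ 627.168, -152.294,    0.569, -146.213]), np.float64(2321.9166666666665))
```

View pics/c12.png

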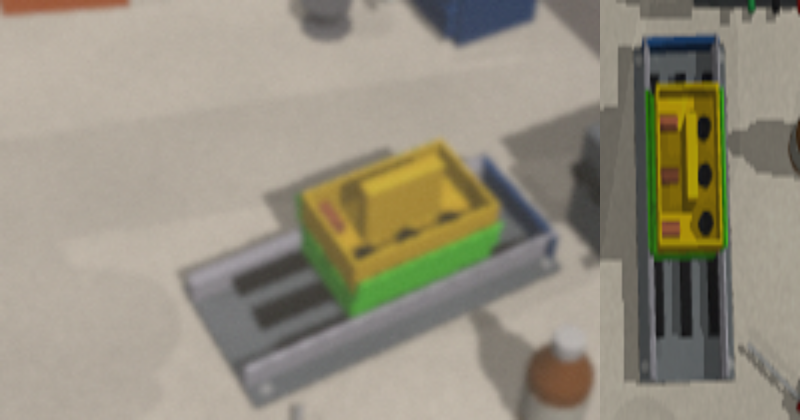

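View pics/t12.png

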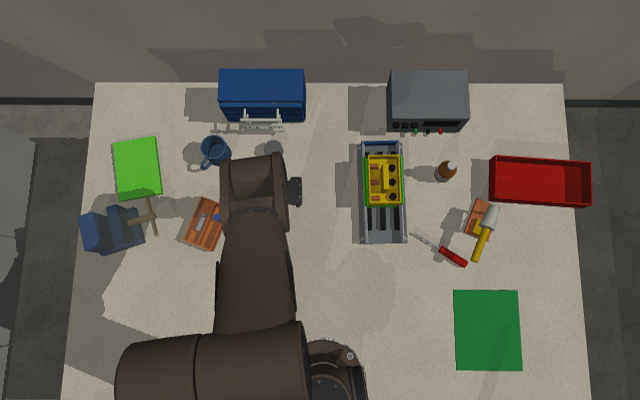

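Run:
```python
from fit import *
c=cam("top");s=cam("side")
r=lambda c:[int(v) for v in (*(proj(c,outline(607,-179.5,.02,60,"y")).min(0)-12),*(proj(c,outline(607,-179.5,.02,60,"y")).max(0)+12))]
a=masks(c,(20,110,50),(33,255,255),r(c));b=masks(s,(20,110,50),(33,255,255),r(s))
for z in(57,60,63.5,67): print(z,fit([(c,a),(s,b)],(607,-179.5,.02),z,"y"))
i=cv2.cvtColor(s["image"],cv2.COLOR_RGB2BGR)
cv2.imwrite("pics/s13.png",cv2.resize(i[190:270,315:405],None,fx=8,fy=7.5,interpolation=cv2.INTER_CUBIC))
# crude green bottom-right edge line check: green/yellow boundary
```

```text
57 (array([ 609.683, -178.01 ,    0.024]), np.float64(180.05555555555554))
60 (array([ 608.563, -179.039,    0.031]), np.float64(156.80555555555557))
63.5 (array([ 607.748, -181.112,    0.021]), np.float64(171.4722222222222))
67 (array([ 606.196, -182.002,    0.023]), np.float64(239.2777777777778))
```

View pics/s13.png

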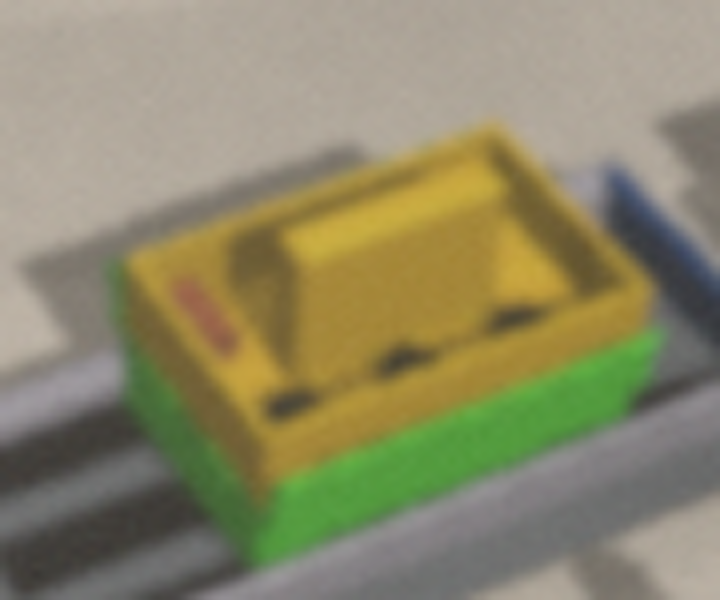

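```bash
python3 -c "
from h import *
print(env.state()['qvel'],env.state()['t']);print(env.job_done())"
```

```text
[ 0.006 -0.001  0.001  0.001  0.001  0.003] 19.5
the job is handed in; nothing more can be done
None
```

I slid the green tray along the runners with the shut fingers until its lugs dropped into the notches. I then lifted the yellow tray by its fin, set it on the green tray riding on its lugs, and slid it forward until it dropped. After that I released it, moved the arm clear, and handed the job in at t = 19.5 s. No verdict was reported.

**Green tray:** the camera fit, taken before stacking, put it at x 607, y -179 mm with its lugs' feet at about 16.9 mm; home is 17. I did not get a usable fit after stacking. The attempt failed because the yellow tray covered it, but the pictures still show it seated.

**Yellow tray:** the tool dropped about 6.6 mm of the nominal 7 before release. The final fit puts it at about x 608, y -180 mm, yaw 0.02 rad, with its feet at about 61 mm; home is 60. It looks level in the last pictures.

- **Weak or disagreeing checks:** the side camera alone gave feet at about 66 mm, trading height against position. The two cameras fitted together clearly favoured home (error 157 at home against 239 for still riding on its lugs). The fin also hinted at about 0.03 rad of tilt while carried.
- **Other objects:** the bystanders look unmoved in the last pictures, though the arm hid the spool in part. I did not measure their positions.

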